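# Put the awl back in the empty slot of the tool rest

### The job

The wooden tool rest on the leather bench has three slots, and two already hold tools. Lay the red-handled awl from the bench into whichever slot is empty, down on the slot's floor, pointing the same way as the other two tools and level with them, and leave those two where they lie.

Things in the scene. Friction and masses are not known exactly. Their poses are not given: they have to be found in the camera images.
- rest: Pale wooden rest fixed on the bench, 190 (x) by 230 mm (y). Origin: centre of its underside, on the bench; z up. Slot floors (dark) at z = 10 mm, rib tops at 17 mm. Three slots along x, 40 mm wide, open above and at both ends, centre lines at y = +75, 0, -75 mm. A stowed tool has its handle's middle at x = -25 mm, axis at z = 23 mm, steel towards +x. Any one slot may be the empty one.
- awl: The awl to put away: red handle, brass ferrule, thin steel spike. Octagonal handle 100 mm long, 26 mm across, 80 g; x extent -53 to +110 mm. Origin: mid-length of the handle, on its axis; x points to the spike. Starts flat on the bench beside the rest, axis 13 mm up, x roughly away from the robot. Grip it across the handle at mid-length.
- beveller: Edge beveller lying in one slot, to stay there: brown wooden handle, narrow flat steel tip. Octagonal handle 100 mm long, 26 mm across; x extent -53 to +109 mm. Origin: mid-length of the handle, on its axis; x points to the steel.
- fork: Stitching fork lying in another slot, to stay there: black handle, steel head with four short teeth. Octagonal handle 100 mm long, 26 mm across; x extent -53 to +109 mm. Origin: mid-length of the handle, on its axis; x points to the steel.
There are look-alikes about, which are no part of the job. Several things have the shape of the awl; the one meant has the colours described above.

How it is judged:
At the end, for the whole second after the job is handed in: Awl at rest in the slot that was empty: axis within 12 mm of its centre line, 18-28 mm above the bench, within 0.2 rad of its direction, spike to the rest's +x, handle middle at x = -25 mm +/- 24 mm in the rest. Beveller and fork at rest within 15 mm of where they began (never over 20 mm off) ((y of awl in the frame of rest between 0.063 and 0.087 m or y of awl in the frame of rest between -0.012 and 0.012 m or y of awl in the frame of rest between -0.087 and -0.063 m) and z of awl in the frame of rest between 0.018 and 0.028 m and x of awl in the frame of rest below 0 m and x of rest in the frame of awl between 0 and 0.05 m and angle between the x axis of awl and the x axis of rest, either way round below 0.2 rad and linear speed of each of awl, beveller, fork below 0.02 m/s and distance of each of beveller, fork from where it was at the start of the episode below 0.015 m); the robot touches nothing.
It fails at once if the beveller is shifted by more than 20 mm (distance of beveller from where it was at the start of the episode above 0.02 m).
It fails at once if the stitching fork is shifted by more than 20 mm (distance of fork from where it was at the start of the episode above 0.02 m).
It also fails if it takes over 35 s, if anything falls off the work surface, if the arm or the gripper's body presses on something with over 40 N, if the wrist force passes 120 N, or if a joint passes its speed limit or range.

### The arm

A 6-joint arm with a two-finger parallel gripper is mounted at the origin on the work surface. World frame = base frame: x ahead of the robot, y to its left, z up, the work surface at z = 0. Lengths are in m, angles in rad, forces in N, time in s.
With the tool pointing down it reaches from about 0.275 to 0.75 m from the base axis. Payload 10.2 kg.
Tool frame: the origin (TCP) lies midway between the tips of the shut fingers; the grasp point (between the pads) lies 19 mm behind it (env.hold_point_z is the distance from the TCP to the grasp point, in m); z points along the fingers, y is the line along which they close (so a half turn about z gives the same grasp; the last joint's range is limited). The gripper opens to 85 mm and grips with 20 to 120 N. Pads are 22 mm wide; open, the fingers measure 114 mm over their backs; the gripper's body (76 mm by 85 mm) begins 54 mm behind the grasp point. The pads swing forward as they close: fully open they stand 13 mm farther back than shut.
Start: joints at [-1.549, 0.313, 1.498, -0, 1.331, -0.223], TCP at [0.127, -0.509, 0.231] pointing down, gripper open.
Joint ranges: [-2.94, 2.94], [-0.97, 2.17], [0.19, 2.56], [-1.23, 4.37], [0.02, 3.11], [-2.88, 2.88]. Speed limits (rad/s): [2.39, 2.39, 3.01, 3.14, 3.14, 3.14].

### API

Orientations are given as a unit quaternion [x, y, z, w].
In Python, from bench import env, kinematics, monitor, eyes, job gives the robot as it stands. The module is installed in compiled form; this text tells all that it offers. Calls block until the motion is done:
- env.reach(position, orientation): joint-space move of the TCP to a pose.
- env.movel(position, velocity=0.15, frame=None, guard=None): straight line of the TCP; frame=None keeps the orientation; velocity is the mean speed in m/s. With guard (N) it stops when the force on the tool has changed by that much, and returns True; else False.
- env.set_joints(angles): joint-space move.
- env.release() and env.close_gripper(effort=None): open the fingers fully, or close them until they stop; effort is the grip in N (None keeps the last).
- env.hold(seconds).
- kinematics.ik(position, orientation): joint angles nearest the present ones, or None.
- monitor.sense(): the state.
- eyes.grab_frame(name): name is "scene" or "top"; returns a dict with "frame" (400x640x3 uint8, red, green, blue), "mtx" (3x3 intrinsics, pixels), "view" (4x4, takes a point from world to camera coordinates). Camera axes: x right, y down, z forward; pixel columns grow to the right and rows downward; lengths in m; the calibration is good to about 2 mm. A picture is of the moment at which its call begins. There is no depth.
A pose or a line that the arm cannot do raises env.MotionError and nothing moves.
- job.hand_in(): hands the job in; it is judged then, once.
The state is a dict: "clock": time; "joints": joint angles; "qvel": joint speeds; "joint_efforts": joint torques, N m; "position": TCP position; "ee_rot": TCP orientation; "contact_force": force on the tool from outside, world axes, zero at the start; "ft_torque": the same for the moment, N m; "finger_gap": opening from 0.0 (shut) to 1.0 (fully open); "gripper_force": force on a finger pad.
Only numpy, scipy, OpenCV 4.12 (cv2) and the standard library are available. Lean on these libraries where they do the work, as an engineer would, in place of code of your own. Each camera call takes 0.05 s, during which the arm holds its last target. There are 200 camera calls.

## Working session

There is one attempt and no reset: what is moved stays moved. The work goes in short steps, each a Python script; the robot and the scene stay as the last script left them, time stands still between calls to the robot, and variables do not carry over. Pictures are saved under pics/ and viewed, at most 10 in all, crops included, and the job is handed in when it is done.

```bash
mkdir -p pics; python3 - <<'E'
from bench import env, kinematics, monitor, eyes, job
import cv2,pickle
d={}
for n in("top","scene"):
    f=eyes.grab_frame(n); d[n]=f; cv2.imwrite(f"pics/{n}0.png",f["frame"][:,:,::-1]); print(n,f["mtx"],f["view"])
pickle.dump(d,open("f0.pkl","wb"))
s=monitor.sense();print(s["clock"],s["ee_rot"],env.hold_point_z)
E
```

```text
top [[409.28545695   0.         319.0779215 ]
 [  0.         409.28545695 197.82591291]
 [  0.           0.           1.        ]] [[-0.02092984 -0.99971188 -0.01175161  0.07882743]
 [-0.98132336  0.02279019 -0.19101065  0.54978135]
 [ 0.19122344  0.00753431 -0.98151762  0.87582276]
 [ 0.          0.          0.          1.        ]]
scene [[363.11990021   0.         324.55415928]
 [  0.         363.11990021 194.91913448]
 [  0.           0.           1.        ]] [[-0.6417027   0.76676131 -0.01716823  0.30614892]
 [ 0.54667675  0.44158431 -0.71144067 -0.27475099]
 [-0.53792396 -0.46591887 -0.70253642  1.10315978]
 [ 0.          0.          0.          1.        ]]
0.1 [ 9.92516918e-01  1.22105891e-01  4.27161087e-05 -5.63197642e-04] 0.0187
```

View pics/top0.png

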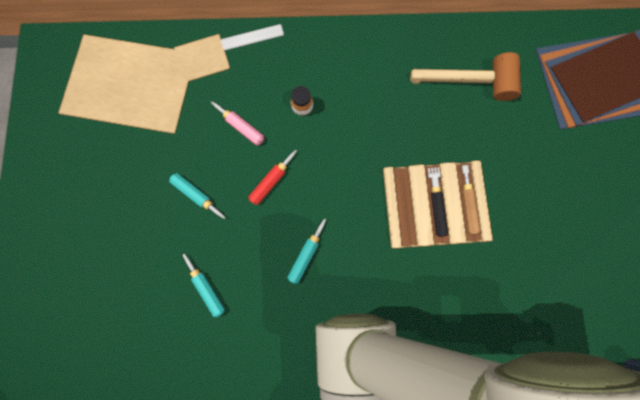

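View pics/scene0.png

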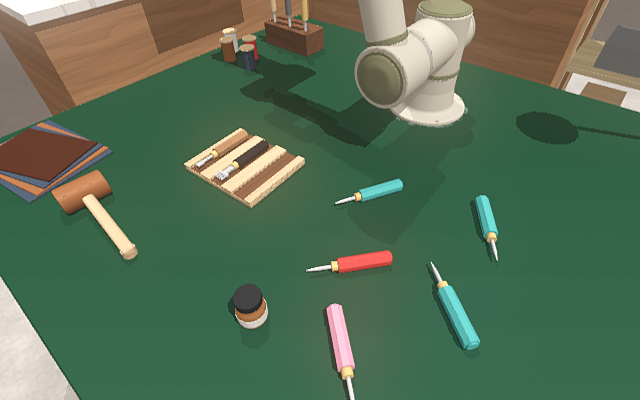

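The top view shows the rest at about (438,204). Its left slot, at (405,205), is empty; the fork is at (437,200) and the beveller at (470,200).

Awl-shaped candidates: pink (240,125), teal (195,190), teal (207,292), teal (305,255) and red (270,182). Only the last has the red handle, brass ferrule and steel spike described, so it's the one meant.

```bash
cat > h.py <<'E'
import numpy as np, cv2, pickle
def cam(f): 
    V=f["view"];return -V[:3,:3].T@V[:3,3]
def cast(f,uv,z):
    uv=np.atleast_2d(np.asarray(uv,float)); V=f["view"]; C=cam(f)
    r=np.c_[uv,np.ones(len(uv))]@np.linalg.inv(f["mtx"]).T@V[:3,:3]
    return C+r*((z-C[2])/r[:,2])[:,None]
def proj(f,p):
    q=(f["view"][:3,:3]@np.atleast_2d(p).T+f["view"][:3,3:]); q=f["mtx"]@q; return (q[:2]/q[2]).T
def biggest(m):
    n,l,s,c=cv2.connectedComponentsWithStats(m.astype(np.uint8)); i=1+s[1:,4].argmax(); return l==i
def axis(f,m,z):
    v,u=np.nonzero(m); P=cast(f,np.c_[u,v],z)[:,:2].astype(np.float32)
    (c,(w,h),a)=cv2.minAreaRect(P); b=cv2.boxPoints((c,(w,h),a))
    k=P.mean(0); e=np.linalg.svd(P-k,full_matrices=False)[2][0]; e=e*np.sign(e[0])
    return k,np.array(c),(w,h),np.arctan2(e[1],e[0]),b
def redmask(f):
    h=cv2.cvtColor(f["frame"],cv2.COLOR_RGB2HSV); H,S,V=cv2.split(h)
    return biggest(((H<6)|(H>174))&(S>190)&(V>110))
E
cat > m.py <<'E'
from h import *
d=pickle.load(open("f0.pkl","rb"))
for n in d:
    f=d[n]; print(n,"cam",cam(f).round(3)); np.set_printoptions(precision=4,suppress=True)
    m=redmask(f); v,u=np.nonzero(m); print("red",m.sum(),u.mean(),v.mean()); print(*axis(f,m,0.013))
    H,S,V=cv2.split(cv2.cvtColor(f["frame"],cv2.COLOR_RGB2HSV))
    x0,x1,y0,y1=(375,505,150,260) if n=="top" else (175,315,120,215)
    g=np.zeros_like(H,bool); g[y0:y1,x0:x1]=True
    g&=~((H>55)&(H<95)&(S>60)); g=biggest(g)
    pale=g&(H>8)&(H<28)&(V>185)&(S<150)
    v,u=np.nonzero(pale); hull=cv2.convexHull(np.c_[u,v].astype(np.int32))
    print("rest",pale.sum(),*axis(f,pale,0.017))
    q=cv2.approxPolyDP(hull,6,True)[:,0]; print("corners",q.tolist(),cast(f,q,.017)[:,:2].tolist())
    if n=="top":
        a=cv2.resize(f["frame"][145:215,235:310],None,fx=5,fy=5)
        o=f["frame"].copy(); o[pale]=[255,0,255]; b=cv2.resize(o[150:258,372:504],None,fx=3.24,fy=3.24)
        A=np.zeros((350,810,3),np.uint8); A[:,:375]=a; A[:b.shape[0],380:380+b.shape[1]]=b[:350,:430]
        cv2.imwrite("pics/crop1.png",A[:,:800,::-1])
E
python3 m.py
```

```text
top cam [0.374 0.06  0.966]
red 5 277.0 178.4
[0.609  0.1668] [0.6091 0.167 ] (0.0013699827250093222, 0.011962644755840302) -0.95355445 [[0.6052 0.1716]
 [0.6118 0.1616]
 [0.6129 0.1624]
 [0.6063 0.1724]]
rest 4607 [ 0.5394 -0.2162] [ 0.5394 -0.2085] (0.191289022564888, 0.23154617846012115) -1.5400028 [[ 0.4379 -0.0977]
 [ 0.4497 -0.329 ]
 [ 0.6408 -0.3193]
 [ 0.629  -0.088 ]]
corners [[491, 239], [393, 247], [384, 169], [479, 161]] [[0.45264359814208494, -0.32714733087060577], [0.439218380680808, -0.10079732174788256], [0.6250449972398975, -0.08961115596806857], [0.6393282955140227, -0.31737433356349576]]
scene cam [0.94  0.401 0.585]
red 2 244.0 42.5
[ 0.0468 -0.7733] [ 0.0468 -0.7733] (0.009931172244250774, 0.0) 0.85383314 [[ 0.0501 -0.7695]
 [ 0.0501 -0.7695]
 [ 0.0435 -0.777 ]
 [ 0.0435 -0.777 ]]
rest 3036 [ 0.5478 -0.197 ] [ 0.5413 -0.2016] (0.1982046365737915, 0.24283583462238312) -1.5562761 [[ 0.4359 -0.0856]
 [ 0.4488 -0.3281]
 [ 0.6468 -0.3175]
 [ 0.6338 -0.075 ]]
corners [[304, 161], [251, 207], [184, 164], [239, 128]] [[0.44598075539000764, -0.09165191692232089], [0.633871872472458, -0.07595357506996209], [0.6397027609819473, -0.31469592899676335], [0.4522348352968878, -0.3279224417493597]]
```

View pics/crop1.png

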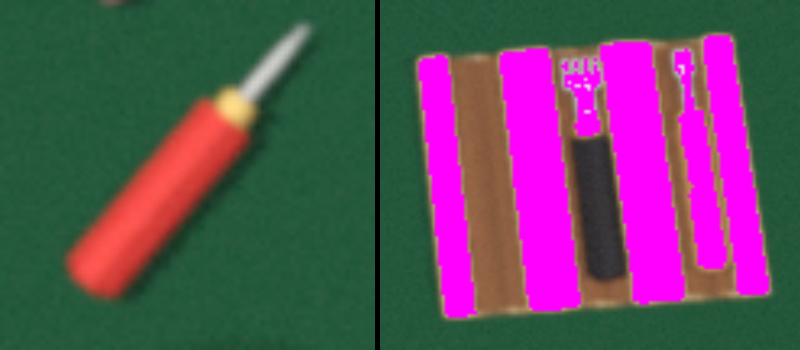

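The crop confirms it: red octagonal handle, brass ferrule, thin spike pointing up and to the right. The rest's fit is right too (191 x 231 mm), with the left slot (rest y = +75) empty. My red mask was too strict, so I'm fixing it.

```bash
sed -i 's/(S>190)&(V>110)/(S>140)\&(V>110)/' h.py; sed -i 's/biggest(((H<6)/biggest(((H<8)/' h.py; python3 m.py | grep -A1 red
python3 - <<'E'
from h import *
d=pickle.load(open("f0.pkl","rb"))
f=d["top"]
# empty slot dark floor, cast at z=.010
H,S,V=cv2.split(cv2.cvtColor(f["frame"],cv2.COLOR_RGB2HSV))
g=np.zeros_like(H,bool); g[172:240,392:415]=True
k=biggest(g&(H<20)&(V<185)&(S>80)); print(k.sum(),*axis(f,k,.01))
c=np.array([.5394,-.2085]);a=.0515
R=np.array([[np.cos(a),-np.sin(a)],[np.sin(a),np.cos(a)]]);print("slot mid",c+R@[0,.075],"target",c+R@[-.025,.075])
E
```

```text
red 543 265.76795580110496 184.744014732965
[0.5942 0.1936] [0.5941 0.1936] (0.031211620196700096, 0.10507101565599442) -0.69908816 [[0.544  0.2158]
--
red 828 364.42753623188406 260.80797101449275
[0.5906 0.1937] [0.5897 0.1942] (0.03441736847162247, 0.10676243156194687) -0.6816135 [[0.5377 0.2154]
1083 [ 0.53813905 -0.1346245 ] [ 0.53820664 -0.13499242] (0.16360583901405334, 0.03831151872873306) 0.042550463 [[ 0.45553562 -0.12002033]
 [ 0.45748338 -0.15828231]
 [ 0.6208776  -0.14996451]
 [ 0.61892986 -0.11170253]]
slot mid [ 0.53553921 -0.13359944] target [ 0.51057235 -0.13488637]
```

```bash
cat >> h.py <<'E'
from scipy.spatial.transform import Rotation as Ro
def quat(yaw,flip=0):
    return Ro.from_euler("ZX",[yaw+np.pi*flip,np.pi]).as_quat()
AW=np.array([.592,.1937]); AY=-.69
PL=np.array([.5105,-.1329]); PY=.0515
E
python3 - <<'E'
from h import *
from bench import env, kinematics, monitor, eyes, job
for fl in(0,1):
    print(fl,[kinematics.ik([*p,z],quat(y,fl)) for p,z,y in((AW,.15,AY),(AW,.007,AY),(PL,.2,PY),(PL,.017,PY))])
fl=0 if kinematics.ik([*AW,.007],quat(AY,0)) is not None and abs(kinematics.ik([*AW,.007],quat(AY,0))[5])<2 else 1
print("flip",fl); open("flip","w").write(str(fl))
env.release()
env.reach([*AW,.13],quat(AY,fl))
print(env.movel([*AW,.007],velocity=.1,guard=15))
env.close_gripper(40)
s=monitor.sense();print(s["position"],s["finger_gap"],s["gripper_force"],s["contact_force"])
env.movel([*AW,.16],velocity=.15)
s=monitor.sense();print(s["clock"],s["finger_gap"],s["gripper_force"])
d={}
for n in("top","scene"):
    f=eyes.grab_frame(n);d[n]=f
cv2.imwrite("pics/lift.png",d["scene"]["frame"][:,:,::-1])
pickle.dump(d,open("f1.pkl","wb"))
E
```

```text
0 [array([ 1.28402226e-01,  5.94431397e-01,  1.28967390e+00, -4.44089210e-16,
        1.25748736e+00,  2.38919855e+00]), array([ 1.28402226e-01,  7.66886697e-01,  1.39871657e+00, -4.44089210e-16,
        9.75989388e-01,  2.38919855e+00]), array([-4.76973623e-01,  3.44416439e-01,  1.53835192e+00, -4.44089210e-16,
        1.25882429e+00,  1.04232270e+00]), array([-4.76973623e-01,  5.89474184e-01,  1.71015977e+00, -4.44089210e-16,
        8.41958700e-01,  1.04232270e+00])]
1 [array([ 0.12840223,  0.5944314 ,  1.2896739 ,  0.        ,  1.25748736,
       -0.7523941 ]), array([ 0.12840223,  0.7668867 ,  1.39871657,  0.        ,  0.97598939,
       -0.7523941 ]), array([-0.47697362,  0.34441644,  1.53835192,  0.        ,  1.25882429,
       -2.09926995]), array([-0.47697362,  0.58947418,  1.71015977,  0.        ,  0.8419587 ,
       -2.09926995])]
flip 1
False
[0.5921651  0.19371283 0.00724177] 0.291033647781664 40.31817746143133 [0.15455444 0.75103026 2.106627  ]
6.425 0.29034099070898295 39.95994806435192
```

View pics/lift.png

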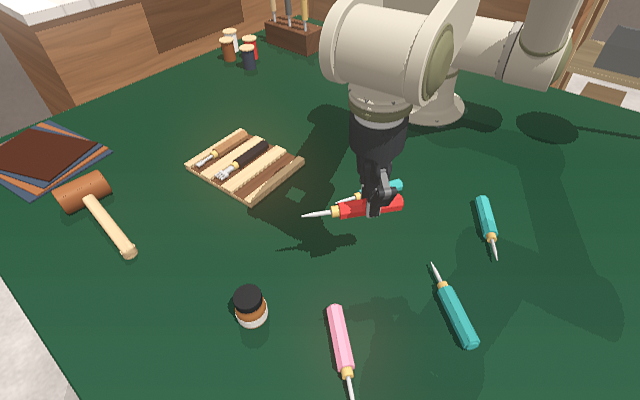

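The scene shot shows the awl held level at mid-handle, from spike tip at (303,216) to butt at (403,203). Next I'll move it over the slot and check alignment before lowering.

```bash
python3 - <<'E'
from h import *
from bench import env, kinematics, monitor, eyes, job
q=quat(PY,1)
env.reach([*PL,.17],q)
env.movel([*PL,.06],velocity=.12)
f=eyes.grab_frame("scene");g=eyes.grab_frame("top")
m=redmask(f);print(m.sum(),*axis(f,m,.066)[:4],PL)
a=cv2.resize(f["frame"][90:240,150:350],None,fx=4,fy=4,interpolation=cv2.INTER_CUBIC)
cv2.imwrite("pics/pre.png",a[:,:,::-1]);cv2.imwrite("pics/pretop.png",g["frame"][:,:,::-1])
s=monitor.sense();print(s["clock"],s["position"],s["finger_gap"])
E
```

```text
218 [ 0.534667  -0.1339463] [ 0.53356594 -0.1336055 ] (0.0734005719423294, 0.037547845393419266) 0.46199903 [ 0.5105 -0.1329]
8.9667 [ 0.51087948 -0.13303957  0.06072653] 0.29138910161141035
```

View pics/pre.png

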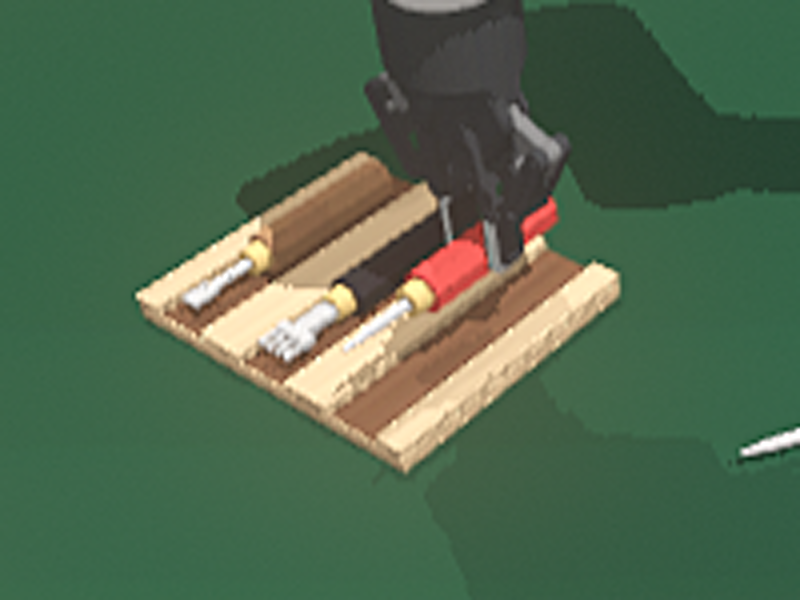

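The crop shows the awl parallel to the other tools, above the empty slot once height is allowed for. I'll lower it with a guard.

```bash
python3 - <<'E'
from h import *
from bench import env, kinematics, monitor, eyes, job
print(env.movel([*PL,.025],velocity=.1,guard=10))
print(env.movel([*PL,.0165],velocity=.03,guard=8))
s=monitor.sense();print(s["clock"],s["position"],s["contact_force"])
env.release(); env.hold(.2)
env.movel([*PL,.15],velocity=.12)
env.set_joints([-1.549,0.313,1.498,0,1.331,-0.223])
d={n:eyes.grab_frame(n) for n in("top","scene")}
pickle.dump(d,open("f2.pkl","wb"))
c=np.array([.5394,-.2085]);a=.0515;R=np.array([[np.cos(a),-np.sin(a)],[np.sin(a),np.cos(a)]])
for n,f in d.items():
    k,c2,wh,y,_=axis(f,redmask(f),.023); print(n,"rest frame",R.T@(k-c),R.T@(c2-c),wh,y-a)
o=pickle.load(open("f0.pkl","rb"))
for n,b in(("top",(375,505,150,260)),("scene",(175,315,120,215))):
    x0,x1,y0,y1=b
    def bl(f): return f[n]["frame"][y0:y1,x0:x1].max(2)<75
    print([np.argwhere(bl(q)).mean(0) for q in(o,d)])
A=[cv2.resize(d["top"]["frame"][150:260,375:505],(473,400)),cv2.resize(d["scene"]["frame"][110:220,175:265],(327,400))]
cv2.imwrite("pics/end.png",np.hstack(A)[:,:,::-1])
s=monitor.sense();print(s["clock"])
E
```

```text
False
True
9.8 [ 0.51085955 -0.13309042  0.01719394] [-2.06641663  0.33112555  7.31044363]
top rest frame [-0.02308399  0.076354  ] [-0.02239373  0.07637854] (0.10570891946554184, 0.031924303621053696) -0.0041302964
scene rest frame [-0.02597257  0.07813824] [-0.02616075  0.07797961] (0.11948385089635849, 0.0368088036775589) 0.052409247
[array([63.88752556, 63.96523517]), array([63.8495935 , 64.07926829])]
[array([21.9, 95.7]), array([  8.15384615, 121.30769231])]
13.9333
```

View pics/end.png

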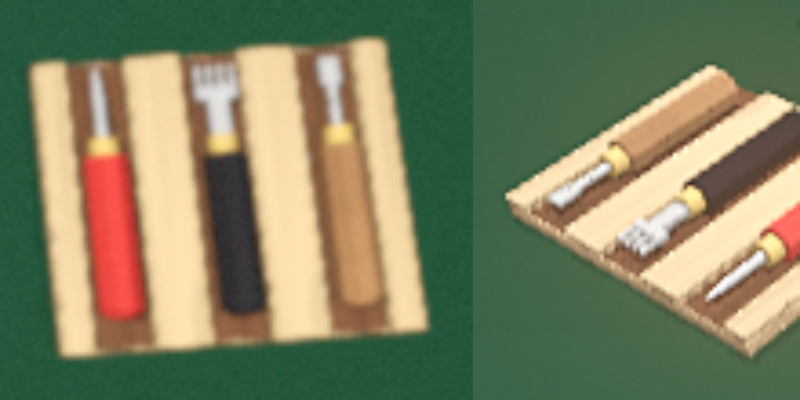

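The end picture shows the awl on the slot floor, spike towards +x and level with the other two tools. It sits near (-24, +77) mm in the rest, and the fork and beveller look undisturbed.

```bash
python3 -c "
from bench import job
print(job.hand_in())"
```

```text
the job is handed in; nothing more can be done
None
```

The red-handled awl is in the slot that was empty (rest y = +75 mm), on the floor and level with the other two tools, which look undisturbed; I handed the job in at about 14 s of the 35 s limit, and it returned no verdict.

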